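# Cock and fire the anchor setter

### The job

Set the brass anchor that still stands proud of the stone block under the spring-driven setter: draw the black knob straight up until the catch takes hold (how far differs each time, so go by feel, and do not ram the rod into its top buffer), and let go of it so that the striker stays cocked. Then press the trip lever beside the head so that the striker fires and drives the anchor flush; do not push the anchor in by hand through the knob, and leave the other things on the bench where they are.

Things in the scene. Friction and masses are not known exactly. Their poses are not given: they have to be found in the camera images.
- setter: Anchor setter, a grey hand machine fixed to the bench: base plate 150 x 210 x 12 mm with a clamped white stone block (top 42 mm up), a column (45 x 40 mm, 152 mm high, 105 mm to local -y) and a head 50 x 50 mm from 75 to 165 mm up. Origin on the bench under the axis of the upright striker rod; z up, local +y from the rod to the trip lever.
- knob (a point): Centre of the black round knob on top of the striker rod: upright cylinder 30 mm in diameter, 32 mm high, centre 206 mm above the bench at the start, its underside 25 mm above the head. It moves only straight up and down with the rod; pinch it from above, in any direction.
- striker (a joint): Height of the striker rod (m), up positive; 0 at the start, its lower end resting on the proud anchor. A spring and its weight push it down with 8 to 9.5 N at 0, 0.15 N more per mm. Let go before the catch holds, it shoots down and spoils the job; caught, it settles back on the catch and stays up.
- catch (a point): The catch inside the head (fixed point, 138 mm up). A spring nose snaps under a collar on the rod at a draw of 24 to 49 mm, different each time and shown by no pose. From 10 to 4 mm before that the pull climbs by 4 to 8 N and the trip lever dips, then both recover until it snaps in. From 2 mm past that the buffer is pressed and the pull grows steeply.
- buffer: Rubber buffer plate in the top of the head, end stop of the drawn striker; pushing it up takes 4 N per mm, and more than about 14 N (3.5 mm) damages it. Origin at its underside.
- trip_pad (a point): Centre of the top of the flat steel pad (26 x 24 mm) at the end of the trip lever at rest: 85 mm from the rod axis to local +y, 115 mm above the bench, free below for 60 mm. The point does not follow the lever. Pressing the pad down trips the catch: some 1.5 to 4 N, 7 to 12 mm of travel; it ends at about 22 mm and springs back when let go.
- anchor (a joint): How far the brass anchor (14 mm in diameter) is driven into the stone block (m): 0 at the start, 8 mm proud; 0.008 flush. Friction of about 18 N holds it.
- clamp: Loose iron C-clamp lying flat, about 190 x 120 x 25 mm. A bystander.
- tin: Loose white metal solvent tin 100 x 75 x 182 mm, standing. A bystander.
- tape: Loose roll of blue masking tape lying flat, 100 mm across, 25 mm high, near the setter. A bystander.
- offcut: Loose grey stone offcut 90 x 60 x 30 mm, near the setter. A bystander.
- knife: Loose putty knife lying flat. A bystander.
- shim: Loose wooden shim 110 x 30 x 12 mm. A bystander.
- anchor_tray: Loose grey tray 140 x 100 x 30 mm with spare brass anchors. A bystander.

How it is judged (in metres and radians):
On the way, in this order (a step that is already met when the one before it is completed fails the run):
1. the striker is cocked: it stays up (drawn more than 18 mm) with the fingers off it, the anchor still proud (value of joint striker above 0.018 m and not (contact force between the fingers and striker above 0.1 N) and value of joint anchor below 0.003 m), for 0.3 s.
2. the striker has fired and driven the anchor flush (value of joint anchor above 0.0065 m and value of joint striker below -0.004 m), for 0.2 s.
At the end, for the whole second after the job is handed in: The anchor is driven at least 6.5 of its 8 mm (flush within 1.5 mm), and the striker rests down on it (at least 4 mm below its starting height), still (all of step 2 and velocity of joint striker between -0.01 and 0.01 m/s); the robot touches nothing.
It fails at once if the striker is rammed into its top buffer (more than 14 N) (contact force between striker and buffer above 14 N).
It fails at once if the anchor is pushed in by hand through the striker (fingers on the striker with more than 5 N while the anchor is more than 3 mm in) (contact force between the fingers and striker above 5 N and value of joint anchor above 0.003 m).
It fails at once if a bystander is moved by more than 30 mm (distance of any of clamp, tin, tape, offcut, knife, shim, anchor_tray from where it was at the start of the episode above 0.03 m).
It also fails if it takes over 61 s, if anything falls off the work surface, if the arm or the gripper's body presses on something with over 40 N, if the wrist force passes 120 N, or if a joint passes its speed limit or range.

### The arm

A 6-joint arm with a two-finger parallel gripper is mounted at the origin on the work surface. World frame = base frame: x ahead of the robot, y to its left, z up, the work surface at z = 0. Lengths are in m, angles in degrees, forces in N, time in s.
With the tool pointing down it reaches from about 0.35 to 0.875 m from the base axis. Payload 4.2 kg.
Tool frame: the origin (TCP) lies at the very end of the fingers, on their centre line; the grasp point (between the pads) lies 19 mm behind it; z points along the fingers, x is the direction in which the jaws open and shut, and the axes are right-handed (so a half turn about z gives the same grasp; the last joint's range is limited). The gripper opens to 87 mm and grips with 3 to 60 N. Pads are 19 mm wide; open, the fingers measure 117 mm over their backs; the gripper's body (75 mm by 190 mm) begins 51 mm behind the grasp point.
Start: joints at [83.171, 22.042, 0.453, 0, -68.411, -14.817], TCP at [0.231, 0.581, 0.223] pointing down, gripper open.
Joint ranges: [-179.83, 179.83], [-69.29, 118.12], [-61.27, 80.66], [-181.25, 117.63], [-171.15, -9.14], [-177.46, 177.46]. Speed limits (degrees/s): [159.86, 159.86, 180, 180, 180, 180].

### API

Orientations are given as a 3x3 rotation matrix whose columns are the frame's x, y, z axes.
In Python, from station import r gives the robot as it stands.
- The arm moves only by the shell command python3 -m jog 'ROWS' [OPENING]. ROWS is JSON, a list of rows, each a list of 2 entries, a list of its own where there are three numbers: the shift along the tool's x, y, z in m, then the turn, a rotation vector about the tool's x, y, z in units of 5 degrees (1.0 is 5 degrees). A call has exactly 10 rows; each row is the pose to reach, as a shift and turn from the pose commanded when the call began, along the tool's axes at that moment; what a row does not reach only later rows make up. A row lasts 1/12 s, in which the tool goes at most 41.7 mm and 7.16 degrees, less where a joint would pass 70% of its speed; a pose out of reach is approached as far as the arm can. A call with a gripper value outside its range is refused whole. OPENING is the finger opening in m, from 0 to 0.087, set as the call begins (- or left out, the last holds). The fingers move at their own pace and stop on an object; the grip force is fixed at half the most. Time passes only in rows, so rows that repeat a pose let the fingers close, or fill a call up. It gives the time, the measured TCP pose, the force and the opening at its end, in the units of the state.
- r.sense(): the state, without advancing time (a new reading comes with each control period).
- r.capture(name): name is "scene" or "side" or "wrist"; returns (picture, depth): 420x560x3 uint8, blue, green, red; 420x560 float32, m along the optical axis (not along the pixel's ray), 0 where there is no reading.
- r.calibration(name): a dict with "fx", "fy", "cx", "cy" (pixels), "R" (3x3) and "t" (3): a world point X has camera coordinates R X + t; the wrist camera has in their place "tool_from_camera" (4x4, takes a point from camera to tool coordinates, whose origin is the TCP and whose axes are the tool frame's). Camera axes: x right, y down, z forward; pixel columns grow to the right and rows downward; lengths in m; the calibration is good to about 2 mm. A picture is of the moment at which its call begins: read the wrist's pose just before it. calibration takes no time and is no camera call.
- r.finish_job(): hands the job in, once; it reports no verdict.
Trained networks look in the newest picture that a camera, given by its name, has taken for a name from the list of things; names that differ only in an ending like _2 or _b are one class to them, and where a whole thing is asked for, a point or a joint stands for the part that bears it (a point fixed in the world has none). Each returns a list of dicts, best first, with "confidence" (0 to 1); they miss things now and then, are a little off and sometimes report something else, mostly with a low value. They report only what shows in the picture. A call takes as long as a camera call.
- r.cut_out(query, camera): "region" (420x560 bool, what is visible of it) and "uv" ([column, row] in pixels, amid what is visible of it).
The state is a dict: "time_s": time; "joints": joint angles; "joint_velocities": joint speeds; "effort": joint torques, N m; "tcp_pos": TCP position; "ee_rot": TCP orientation; "wrist_force": force on the tool from outside, world axes, zero at the start; "moment": the same for the moment, N m; "gripper_width": opening from 0.0 (shut) to 1.0 (fully open).
Only numpy, scipy, OpenCV 4.12 (cv2) and the standard library are available. Lean on these libraries where they do the work, as an engineer would, in place of code of your own. Each camera call takes 0.05 s, during which the arm holds its last target.

## Working session

There is one attempt and no reset: what is moved stays moved. The work goes in short steps, Python scripts to look and compute and a shell command to move; the robot and the scene stay as the last step left them, time stands still between calls to the robot, and variables do not carry over. Pictures are saved under pics/ and viewed, and the job is handed in when it is done.

```bash
ls; mkdir -p pics; python3 - <<'E'
from station import r
import cv2,numpy as np
s=r.sense();print({k:np.round(v,3).tolist() for k,v in s.items()})
for n in ["scene","side"]:
    p,d=r.capture(n);cv2.imwrite(f"pics/{n}0.png",p)
    np.save(f"pics/{n}0.npy",d)
    c=r.calibration(n);R=np.array(c["R"]);t=np.array(c["t"])
    print(n,{k:np.round(v,3).tolist() for k,v in c.items()}, "cam",-R.T@t)
    for q in ["knob","trip_pad","setter","striker"]:
        for o in r.cut_out(q,n)[:2]:
            m=o["region"]&(d>0)
            v,u=np.nonzero(m);z=d[m]
            P=(np.c_[(u-c["cx"])/c["fx"]*z,(v-c["cy"])/c["fy"]*z,z]-t)@R
            print(n,q,round(o["confidence"],2),o["uv"],m.sum(),np.round(np.median(P,0),3),np.round(np.percentile(P,2,axis=0),3),np.round(np.percentile(P,98,axis=0),3))
E
```

```text
pics
{'time_s': 0.0, 'joints': [83.171, 22.091, 0.381, -0.029, -68.412, -14.815], 'joint_velocities': [0.009, -0.062, 0.071, -0.051, -0.026, 0.008], 'effort': [0.001, -39.067, 18.741, 4.22, 0.011, -0.0], 'tcp_pos': [0.23, 0.58, 0.221], 'ee_rot': [[-0.369, -0.929, -0.001], [-0.929, 0.369, -0.002], [0.002, -0.0, -1.0]], 'wrist_force': [-0.443, -0.673, -0.49], 'moment': [-0.012, 0.008, 0.007], 'gripper_width': 1.004}
scene {'fx': 439.612, 'fy': 439.612, 'cx': 281.991, 'cy': 214.216, 'R': [[0.739, 0.673, 0.023], [0.372, -0.38, -0.847], [-0.561, 0.635, -0.531]], 't': [-0.415, -0.091, 1.828]} cam [ 1.36653991 -0.91605084  0.90312249]
scene knob 0.44 [266.9, 206.0] 119 [ 0.564 -0.088  0.209] [ 0.414 -0.097  0.065] [0.572 0.057 0.222]
scene trip_pad 0.73 [257.5, 252.3] 3400 [ 0.574 -0.13   0.042] [ 0.464 -0.215 -0.001] [0.631 0.011 0.206]
scene setter 0.65 [260.8, 252.7] 3362 [ 0.574 -0.13   0.042] [ 0.481 -0.215 -0.   ] [0.631 0.007 0.206]
scene striker 0.68 [266.9, 206.5] 121 [ 0.564 -0.086  0.208] [ 0.331 -0.097 -0.   ] [0.572 0.168 0.222]
side {'fx': 532.308, 'fy': 532.308, 'cx': 278.438, 'cy': 211.324, 'R': [[-0.986, -0.165, 0.023], [-0.119, 0.602, -0.789], [0.116, -0.781, -0.614]], 't': [0.515, 0.185, 1.621]} cam [0.34217542 1.23979709 1.1287956 ]
side knob 0.72 [272.8, 178.8] 132 [ 0.555 -0.072  0.212] [ 0.543 -0.094  0.168] [ 0.568 -0.061  0.225]
side knob 0.32 [324.4, 336.2] 1113 [0.343 0.314 0.019] [0.242 0.25  0.001] [0.423 0.365 0.026]
side trip_pad 0.76 [273.6, 220.1] 2667 [ 0.547 -0.06   0.042] [ 0.482 -0.206  0.001] [ 0.627 -0.001  0.217]
side setter 0.96 [274.2, 222.3] 2617 [ 0.547 -0.06   0.042] [ 0.484 -0.205  0.004] [ 0.626 -0.001  0.217]
side striker 0.67 [271.9, 179.7] 112 [ 0.556 -0.071  0.211] [ 0.544 -0.088  0.178] [ 0.568 -0.061  0.225]
side striker 0.16 [275.9, 220.0] 2524 [ 0.547 -0.06   0.042] [ 0.485 -0.198  0.007] [ 0.626 -0.001  0.217]
```

View pics/scene0.png

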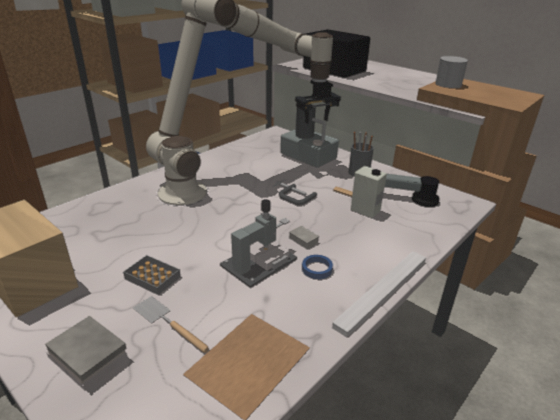

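View pics/side0.png

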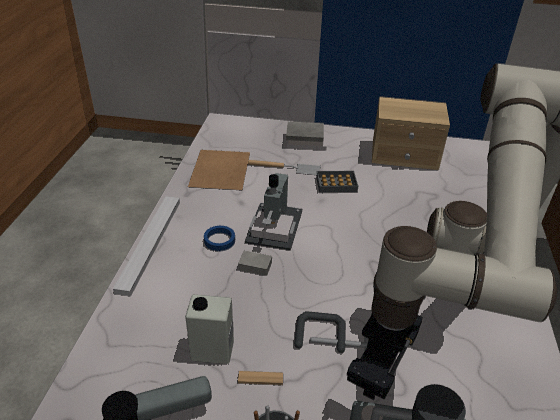

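```bash
python3 - <<'E'
from station import r
import cv2,numpy as np
for n,(x0,y0,x1,y1) in {"scene":(210,190,340,290),"side":(230,160,320,280)}.items():
    p=cv2.imread(f"pics/{n}0.png");d=np.load(f"pics/{n}0.npy")
    cv2.imwrite(f"pics/{n}0c.png",cv2.resize(p[y0:y1,x0:x1],None,fx=5,fy=5,interpolation=cv2.INTER_CUBIC))
    c=r.calibration(n);R=np.array(c["R"]);t=np.array(c["t"])
    v,u=np.mgrid[y0:y1,x0:x1];z=d[y0:y1,x0:x1]
    P=(np.stack([(u-c["cx"])/c["fx"]*z,(v-c["cy"])/c["fy"]*z,z],-1)-t)@R
    np.save(f"pics/{n}P.npy",P)
    def st(lbl,m):
        Q=P[m]; 
        if len(Q)<5: print(n,lbl,len(Q));return
        print(n,lbl,len(Q),"med",np.round(np.median(Q,0),3),"rect",cv2.minAreaRect((Q[:,:2]*1000).astype(np.float32)))
    z=P[...,2]; near=(np.hypot(P[...,0]-.555,P[...,1]+.08)<.2)
    st("knobtop",near&(z>.214)&(z<.23))
    st("headtop",near&(z>.158)&(z<.172))
    st("coltop",near&(z>.145)&(z<.158))
    st("pad",near&(z>.105)&(z<.125)&(P[...,1]>-.06))
    st("stone",near&(z>.038)&(z<.047))
    st("base",near&(z>.008)&(z<.017))
    K=near&(z>.186)
    st("knob",K)
    # knob centroid ray hitting z=.206
    o=-R.T@t
    vv,uu=np.nonzero(K); uc,vc=(uu.min()+uu.max())/2+x0,(vv.min()+vv.max())/2+y0
    ray=R.T@np.array([(uc-c["cx"])/c["fx"],(vc-c["cy"])/c["fy"],1])
    print("knob ray",uc,vc,np.round(o+ray*(.206-o[2])/ray[2],4))
E
```

```text
scene knobtop 50 med [ 0.561 -0.085  0.22 ] rect ((558.76171875, -79.97773742675781), (24.966182708740234, 32.38779830932617), 12.524880409240723)
scene headtop 129 med [ 0.566 -0.089  0.163] rect ((558.3841552734375, -82.80218505859375), (51.63652038574219, 48.55477523803711), 4.165992736816406)
scene coltop 352 med [ 0.559 -0.15   0.15 ] rect ((558.2801513671875, -133.23110961914062), (148.7183074951172, 48.89665222167969), 85.41182708740234)
scene pad 65 med [ 0.563 -0.006  0.112] rect ((563.031494140625, -18.41747283935547), (31.975610733032227, 81.25579833984375), 2.244029998779297)
scene stone 510 med [ 0.574 -0.093  0.041] rect ((561.568603515625, -119.10869598388672), (178.29701232910156, 110.66653442382812), 86.7038345336914)
scene base 793 med [ 0.601 -0.155  0.011] rect ((622.25830078125, -70.54762268066406), (343.69036865234375, 228.5484619140625), 74.99752807617188)
scene knob 112 med [ 0.565 -0.088  0.211] rect ((557.3870239257812, -80.70175170898438), (24.6140193939209, 36.633399963378906), 44.575748443603516)
knob ray 265.0 205.5 [ 0.5582 -0.0815  0.206 ]
side knobtop
[... 372 characters left out ...]
), (156.01309204101562, 49.557498931884766), 85.59101867675781)
side pad 138 med [ 0.559 -0.032  0.115] rect ((553.3027954101562, -20.32992172241211), (47.09040451049805, 82.69263458251953), 5.79595947265625)
side stone 569 med [ 0.542 -0.066  0.042] rect ((555.6693725585938, -43.88844299316406), (141.44879150390625, 286.6318664550781), 2.594841718673706)
side base 655 med [ 0.538 -0.03   0.012] rect ((554.9144897460938, -56.83876037597656), (270.0175476074219, 346.05194091796875), 12.629450798034668)
side knob 122 med [ 0.555 -0.072  0.215] rect ((555.8038330078125, -77.07197570800781), (32.58071517944336, 29.175979614257812), 78.4046401977539)
knob ray 273.5 181.0 [ 0.5561 -0.08    0.206 ]
```

```bash
python3 -c "
import cv2,numpy as np
a=cv2.imread('pics/scene0c.png');b=cv2.imread('pics/side0c.png');print(a.shape,b.shape)"
```

```text
(500, 650, 3) (600, 450, 3)
```

View pics/scene0c.png

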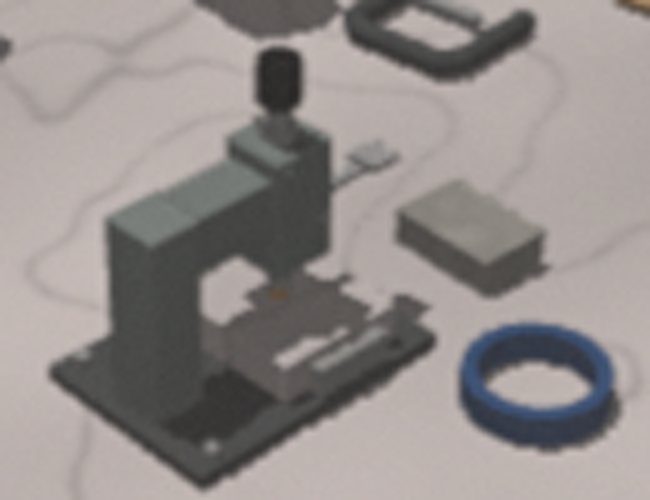

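View pics/side0c.png

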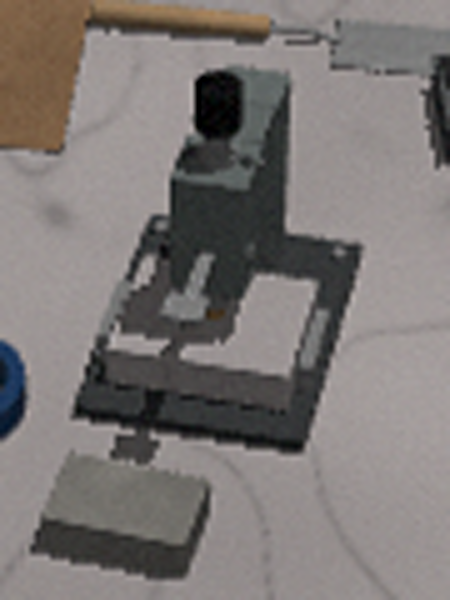

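```bash
python3 -m jog '[[[0,0,-0.035],[0,0,0]],[[0.01,-0.011,-0.07],[0,0,0.3]],[[0.03,-0.033,-0.09],[0,0,1]],[[0.055,-0.061,-0.09],[0,0,2]],[[0.08,-0.089,-0.09],[0,0,3]],[[0.105,-0.117,-0.09],[0,0,4]],[[0.13,-0.1445,-0.09],[0,0,5]],[[0.155,-0.172,-0.09],[0,0,6]],[[0.18,-0.2,-0.09],[0,0,7]],[[0.205,-0.228,-0.09],[0,0,8]]]'; python3 - <<'E'
from station import r
import numpy as np
s=r.sense();R=np.array(s["ee_rot"]);p=np.array(s["tcp_pos"]);print(p,R.round(3),np.round(s["joints"],1))
print("shift to above knob",R.T@(np.array([.557,-.080,.30])-p), "yaw",np.degrees(np.arctan2(R[1,0],R[0,0])))
E
```

```text
time_s: 1.33
tcp_pos: [0.3671, 0.3045, 0.313]
ee_rot: [[-0.882, -0.472, 0.001], [-0.472, 0.882, 0.001], [-0.001, 0.0, -1.0]]
wrist_force: [0.5, 0.2, -0.0]
gripper_width: 0.998
[0.36714917 0.30449545 0.31295825] [[-0.882 -0.472  0.001]
 [-0.472  0.882  0.001]
 [-0.001  0.    -1.   ]] [ 59.2   4.1 -10.3   0.  -75.6 -31.1]
shift to above knob [ 0.01392547 -0.42859275  0.01274138] yaw -151.8619106005523
```

```bash
python3 -m jog '[[[0.001,-0.035,0],[0,0,0.7]],[[0.003,-0.075,0],[0,0,1.4]],[[0.004,-0.115,0],[0,0,2.1]],[[0.005,-0.155,0],[0,0,2.8]],[[0.007,-0.195,0],[0,0,3.5]],[[0.009,-0.235,0],[0,0,4.2]],[[0.01,-0.275,0],[0,0,4.9]],[[0.012,-0.315,0],[0,0,5.6]],[[0.013,-0.345,0],[0,0,6.2]],[[0.013,-0.36,0],[0,0,6.5]]]'; python3 - <<'E'
from station import r
import numpy as np,cv2
s=r.sense();R=np.array(s["ee_rot"]);p=np.array(s["tcp_pos"]);print(p,R.round(3),np.round(s["joints"],1))
pic,d=r.capture("wrist");cv2.imwrite("pics/w1.png",pic);np.save("pics/w1.npy",d)
c=r.calibration("wrist");T=np.array(c["tool_from_camera"]);print(T.round(3))
v,u=np.mgrid[:420,:560]
P=np.stack([(u-c["cx"])/c["fx"]*d,(v-c["cy"])/c["fy"]*d,d],-1)@T[:3,:3].T+T[:3,3]
P=P@R.T+p
P[d<=0]=9
np.save("pics/w1P.npy",P)
z=P[...,2];near=np.hypot(P[...,0]-.557,P[...,1]+.04)<.12
for l,a,b in [("knob",.2,.235),("head",.158,.172),("col",.145,.157),("pad",.105,.12),("stone",.036,.047)]:
    m=near&(z>a)&(z<b)
    if m.sum()>5:
        v,u=np.nonzero(m);print(l,m.sum(),np.median(P[m],0).round(4),cv2.minAreaRect((P[m][:,:2]*1000).astype(np.float32)),(u.mean(),v.mean()))
E
```

```text
time_s: 2.17
tcp_pos: [0.5272, -0.0198, 0.3124]
ee_rot: [[-0.997, 0.078, -0.0], [0.078, 0.997, -0.001], [0.0, -0.001, -1.0]]
wrist_force: [0.9, 1.0, -0.3]
gripper_width: 1.001
[ 0.52722883 -0.01981989  0.31239383] [[-0.997  0.078 -0.   ]
 [ 0.078  0.997 -0.001]
 [ 0.    -0.001 -1.   ]] [ 15.5   9.5  -4.1   0.  -76.4 -20. ]
[[ 1.    -0.001 -0.001 -0.   ]
 [ 0.001  0.955  0.296 -0.082]
 [ 0.    -0.296  0.955 -0.162]
 [ 0.     0.     0.     1.   ]]
knob 1004 [ 0.5579 -0.0814  0.2218] ((558.8436279296875, -80.72702026367188), (29.018327713012695, 29.21967315673828), 33.90190505981445) (np.float64(236.67330677290838), np.float64(147.25597609561754))
head 1277 [ 0.5478 -0.0912  0.1649] ((558.778076171875, -80.44789123535156), (50.04193115234375, 52.76298141479492), 87.52915954589844) (np.float64(248.5661707126077), np.float64(137.99216914643696))
col 2177 [ 0.5558 -0.1333  0.1511] ((556.6817626953125, -112.15914916992188), (96.1237564086914, 52.465110778808594), 84.87600708007812) (np.float64(241.85438677078548), np.float64(89.98667891593936))
pad 666 [ 0.5612 -0.0061  0.1143] ((546.4088745117188, -69.14253997802734), (178.30145263671875, 28.362154006958008), 77.3454818725586) (np.float64(252.45195195195194), np.float64(191.38738738738738))
stone 2713 [ 0.5266 -0.0832  0.0422] ((555.4583740234375, -80.27153015136719), (100.22488403320312, 127.6002426147461), 86.87592315673828) (np.float64(262.7825285661629), np.float64(134.29008477699963))
```

View pics/w1.png

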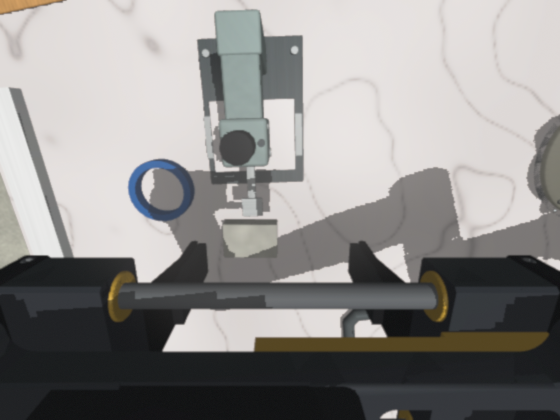

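```bash
python3 -m jog '[[[-0.018,-0.03,0],[0,0,0]],[[-0.036,-0.0586,0],[0,0,0]],[[-0.036,-0.0586,0.02],[0,0,0]],[[-0.036,-0.0586,0.04],[0,0,0]],[[-0.036,-0.0586,0.06],[0,0,0]],[[-0.036,-0.0586,0.06],[0,0,0]],[[-0.036,-0.0586,0.06],[0,0,0]],[[-0.036,-0.0586,0.06],[0,0,0]],[[-0.036,-0.0586,0.06],[0,0,0]],[[-0.036,-0.0586,0.06],[0,0,0]]]' 0.06; python3 - <<'E'
from station import r
import numpy as np,cv2
s=r.sense();R=np.array(s["ee_rot"]);p=np.array(s["tcp_pos"])
print(R.T@(np.array([.5585,-.0808,.19])-p),s["wrist_force"])
P=np.load("pics/w1P.npy")[198:216,241:258].reshape(-1,3);P=P[(P[:,2]>.105)&(P[:,2]<.122)]
print(len(P),np.median(P,0),cv2.minAreaRect((P[:,:2]*1000).astype(np.float32)))
E
```

```text
time_s: 3.05
tcp_pos: [0.5587, -0.0775, 0.2542]
ee_rot: [[-0.997, 0.072, 0.003], [0.072, 0.997, 0.0], [-0.003, 0.0, -1.0]]
wrist_force: [-0.7, 0.1, 0.0]
gripper_width: 0.693
[ 0.000149   -0.00332023  0.0641585 ] [-0.65295871  0.06277472  0.00933069]
282 [0.565748   0.00306045 0.11527225] ((565.9383544921875, 3.4507265090942383), (23.47535514831543, 19.753870010375977), 85.18834686279297)
```

```bash
python3 -m jog '[[[0,-0.003,0.015],[0,0,0]],[[0,-0.003,0.03],[0,0,0]],[[0,-0.003,0.045],[0,0,0]],[[0,-0.003,0.055],[0,0,0]],[[0,-0.003,0.062],[0,0,0]],[[0,-0.003,0.064],[0,0,0]],[[0,-0.003,0.064],[0,0,0]],[[0,-0.003,0.064],[0,0,0]],[[0,-0.003,0.064],[0,0,0]],[[0,-0.003,0.064],[0,0,0]]]' 0.06; python3 - <<'E'
from station import r
import numpy as np,cv2
pic,d=r.capture("wrist");cv2.imwrite("pics/w2.png",pic)
E
```

```text
time_s: 3.88
tcp_pos: [0.5582, -0.0807, 0.1894]
ee_rot: [[-0.997, 0.072, 0.002], [0.072, 0.997, 0.0], [-0.002, 0.0, -1.0]]
wrist_force: [0.3, 0.9, 0.3]
gripper_width: 0.686
```

View pics/w2.png

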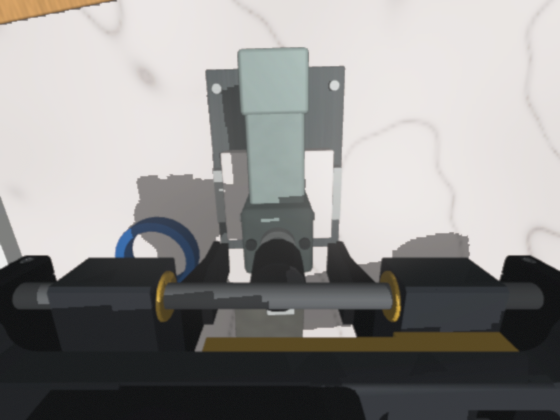

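The knob (276,260) sits between the fingers, centred over the head. Next I close on it.

```bash
python3 -m jog '[[[0,0,0],[0,0,0]],[[0,0,0],[0,0,0]],[[0,0,0],[0,0,0]],[[0,0,0],[0,0,0]],[[0,0,0],[0,0,0]],[[0,0,0],[0,0,0]],[[0,0,0],[0,0,0]],[[0,0,0],[0,0,0]],[[0,0,0],[0,0,0]],[[0,0,0],[0,0,0]]]' 0.02; python3 - <<'E'
from station import r
s=r.sense();print(s["tcp_pos"],s["wrist_force"],s["gripper_width"]*87)
E
```

```text
time_s: 4.77
tcp_pos: [0.5584, -0.0808, 0.1886]
ee_rot: [[-0.997, 0.072, 0.001], [0.072, 0.997, -0.0], [-0.001, 0.0, -1.0]]
wrist_force: [3.7, -1.1, -1.3]
gripper_width: 0.338
[ 0.55839203 -0.08078092  0.18859426] [ 3.7318819  -1.10528995 -1.32350057] 29.39474080987807
```

```bash
python3 -m jog '[[[0,0,-0.001],[0,0,0]],[[0,0,-0.002],[0,0,0]],[[0,0,-0.003],[0,0,0]],[[0,0,-0.004],[0,0,0]],[[0,0,-0.005],[0,0,0]],[[0,0,-0.006],[0,0,0]],[[0,0,-0.007],[0,0,0]],[[0,0,-0.008],[0,0,0]],[[0,0,-0.008],[0,0,0]],[[0,0,-0.008],[0,0,0]]]'; python3 -m jog '[[[0,0,-0.001],[0,0,0]],[[0,0,-0.002],[0,0,0]],[[0,0,-0.003],[0,0,0]],[[0,0,-0.004],[0,0,0]],[[0,0,-0.004],[0,0,0]],[[0,0,-0.004],[0,0,0]],[[0,0,-0.004],[0,0,0]],[[0,0,-0.004],[0,0,0]],[[0,0,-0.004],[0,0,0]],[[0,0,-0.004],[0,0,0]]]'
```

```text
time_s: 5.6
tcp_pos: [0.5583, -0.0808, 0.195]
ee_rot: [[-0.997, 0.073, 0.0], [0.073, 0.997, 0.0], [-0.0, 0.0, -1.0]]
wrist_force: [6.0, -1.5, -9.4]
gripper_width: 0.334
time_s: 6.43
tcp_pos: [0.5583, -0.0807, 0.1988]
ee_rot: [[-0.997, 0.073, 0.0], [0.073, 0.997, 0.0], [-0.0, 0.0, -1.0]]
wrist_force: [6.9, -3.3, -9.1]
gripper_width: 0.338
```

```bash
python3 -m jog '[[[0,0,-0.001],[0,0,0]],[[0,0,-0.002],[0,0,0]],[[0,0,-0.002],[0,0,0]],[[0,0,-0.002],[0,0,0]],[[0,0,-0.002],[0,0,0]],[[0,0,-0.002],[0,0,0]],[[0,0,-0.002],[0,0,0]],[[0,0,-0.002],[0,0,0]],[[0,0,-0.002],[0,0,0]],[[0,0,-0.002],[0,0,0]]]' | grep -E 'force|tcp'; python3 -m jog '[[[0,0,-0.001],[0,0,0]],[[0,0,-0.002],[0,0,0]],[[0,0,-0.002],[0,0,0]],[[0,0,-0.002],[0,0,0]],[[0,0,-0.002],[0,0,0]],[[0,0,-0.002],[0,0,0]],[[0,0,-0.002],[0,0,0]],[[0,0,-0.002],[0,0,0]],[[0,0,-0.002],[0,0,0]],[[0,0,-0.002],[0,0,0]]]' | grep -E 'force|tcp'; python3 -m jog '[[[0,0,-0.001],[0,0,0]],[[0,0,-0.002],[0,0,0]],[[0,0,-0.002],[0,0,0]],[[0,0,-0.002],[0,0,0]],[[0,0,-0.002],[0,0,0]],[[0,0,-0.002],[0,0,0]],[[0,0,-0.002],[0,0,0]],[[0,0,-0.002],[0,0,0]],[[0,0,-0.002],[0,0,0]],[[0,0,-0.002],[0,0,0]]]' | grep -E 'force|tcp'; python3 -m jog '[[[0,0,-0.001],[0,0,0]],[[0,0,-0.002],[0,0,0]],[[0,0,-0.002],[0,0,0]],[[0,0,-0.002],[0,0,0]],[[0,0,-0.002],[0,0,0]],[[0,0,-0.002],[0,0,0]],[[0,0,-0.002],[0,0,0]],[[0,0,-0.002],[0,0,0]],[[0,0,-0.002],[0,0,0]],[[0,0,-0.002],[0,0,0]]]' | grep -E 'force|tcp'
```

```text
tcp_pos: [0.5583, -0.0807, 0.2007]
wrist_force: [6.1, -2.5, -10.8]
tcp_pos: [0.5583, -0.0808, 0.2026]
wrist_force: [7.0, -1.6, -9.2]
tcp_pos: [0.5583, -0.0807, 0.2038]
wrist_force: [8.6, -4.0, -12.7]
tcp_pos: [0.5583, -0.0807, 0.2054]
wrist_force: [8.5, -3.3, -14.1]
```

```bash
python3 -m jog '[[[0,0,-0.001],[0,0,0]],[[0,0,-0.0015],[0,0,0]],[[0,0,-0.0015],[0,0,0]],[[0,0,-0.0015],[0,0,0]],[[0,0,-0.0015],[0,0,0]],[[0,0,-0.0015],[0,0,0]],[[0,0,-0.0015],[0,0,0]],[[0,0,-0.0015],[0,0,0]],[[0,0,-0.0015],[0,0,0]],[[0,0,-0.0015],[0,0,0]]]' | grep -E 'force|tcp'; python3 -m jog '[[[0,0,-0.001],[0,0,0]],[[0,0,-0.0015],[0,0,0]],[[0,0,-0.0015],[0,0,0]],[[0,0,-0.0015],[0,0,0]],[[0,0,-0.0015],[0,0,0]],[[0,0,-0.0015],[0,0,0]],[[0,0,-0.0015],[0,0,0]],[[0,0,-0.0015],[0,0,0]],[[0,0,-0.0015],[0,0,0]],[[0,0,-0.0015],[0,0,0]]]' | grep -E 'force|tcp'
```

```text
tcp_pos: [0.5583, -0.0807, 0.2064]
wrist_force: [8.0, -3.8, -17.0]
tcp_pos: [0.5582, -0.0807, 0.2076]
wrist_force: [10.4, -3.5, -17.9]
```

```bash
python3 -m jog '[[[0,0,-0.001],[0,0,0]],[[0,0,-0.0015],[0,0,0]],[[0,0,-0.0015],[0,0,0]],[[0,0,-0.0015],[0,0,0]],[[0,0,-0.0015],[0,0,0]],[[0,0,-0.0015],[0,0,0]],[[0,0,-0.0015],[0,0,0]],[[0,0,-0.0015],[0,0,0]],[[0,0,-0.0015],[0,0,0]],[[0,0,-0.0015],[0,0,0]]]' | grep -E 'force|tcp'; python3 - <<'E'
from station import r
import cv2
p,d=r.capture("side");cv2.imwrite("pics/s2.png",cv2.resize(p[140:290,200:360],None,fx=4,fy=4,interpolation=cv2.INTER_CUBIC))
E
```

```text
tcp_pos: [0.5582, -0.0807, 0.2086]
wrist_force: [10.4, -4.3, -19.0]
```

View pics/s2.png

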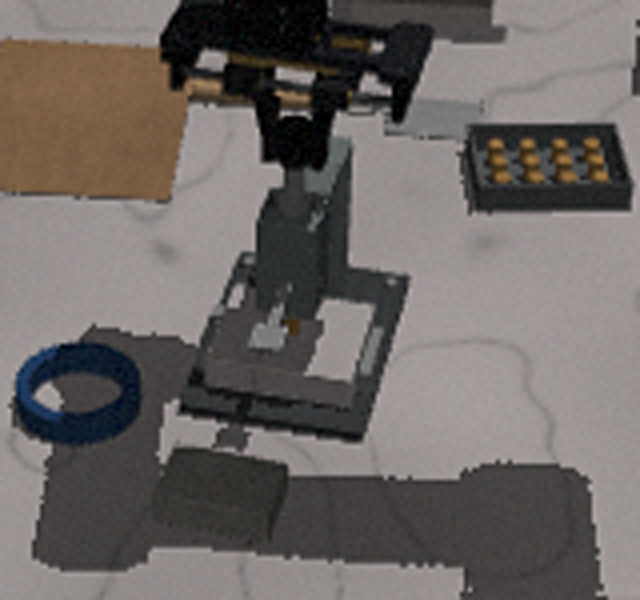

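```bash
python3 -m jog '[[[0,0,-0.001],[0,0,0]],[[0,0,-0.001],[0,0,0]],[[0,0,-0.001],[0,0,0]],[[0,0,-0.001],[0,0,0]],[[0,0,-0.001],[0,0,0]],[[0,0,-0.001],[0,0,0]],[[0,0,-0.001],[0,0,0]],[[0,0,-0.001],[0,0,0]],[[0,0,-0.001],[0,0,0]],[[0,0,-0.001],[0,0,0]]]' | grep -E 'force|tcp'
```

```text
tcp_pos: [0.5582, -0.0807, 0.21]
wrist_force: [10.8, -4.0, -17.6]
```

```bash
python3 -m jog '[[[0,0,-0.001],[0,0,0]],[[0,0,-0.001],[0,0,0]],[[0,0,-0.001],[0,0,0]],[[0,0,-0.001],[0,0,0]],[[0,0,-0.001],[0,0,0]],[[0,0,-0.001],[0,0,0]],[[0,0,-0.001],[0,0,0]],[[0,0,-0.001],[0,0,0]],[[0,0,-0.001],[0,0,0]],[[0,0,-0.001],[0,0,0]]]' | grep -E 'force|tcp'
```

```text
tcp_pos: [0.5583, -0.0807, 0.2125]
wrist_force: [7.8, -2.2, -11.8]
```

```bash
python3 -m jog '[[[0,0,-0.001],[0,0,0]],[[0,0,-0.001],[0,0,0]],[[0,0,-0.001],[0,0,0]],[[0,0,-0.001],[0,0,0]],[[0,0,-0.001],[0,0,0]],[[0,0,-0.001],[0,0,0]],[[0,0,-0.001],[0,0,0]],[[0,0,-0.001],[0,0,0]],[[0,0,-0.001],[0,0,0]],[[0,0,-0.001],[0,0,0]]]' | grep -E 'force|tcp'
```

```text
tcp_pos: [0.5583, -0.0807, 0.2138]
wrist_force: [7.0, -2.5, -10.7]
```

```bash
python3 -m jog '[[[0,0,-0.001],[0,0,0]],[[0,0,-0.001],[0,0,0]],[[0,0,-0.001],[0,0,0]],[[0,0,-0.001],[0,0,0]],[[0,0,-0.001],[0,0,0]],[[0,0,-0.001],[0,0,0]],[[0,0,-0.001],[0,0,0]],[[0,0,-0.001],[0,0,0]],[[0,0,-0.001],[0,0,0]],[[0,0,-0.001],[0,0,0]]]' | grep -E 'force|tcp'
```

```text
tcp_pos: [0.5583, -0.0808, 0.2157]
wrist_force: [5.3, -2.2, -7.7]
```

```bash
python3 -m jog '[[[0,0,0.0005],[0,0,0]],[[0,0,0.001],[0,0,0]],[[0,0,0.0015],[0,0,0]],[[0,0,0.002],[0,0,0]],[[0,0,0.002],[0,0,0]],[[0,0,0.002],[0,0,0]],[[0,0,0.002],[0,0,0]],[[0,0,0.002],[0,0,0]],[[0,0,0.002],[0,0,0]],[[0,0,0.002],[0,0,0]]]' | grep -E 'force|tcp'
```

```text
tcp_pos: [0.5583, -0.0808, 0.2154]
wrist_force: [5.1, -1.8, -1.9]
```

```bash
python3 -m jog '[[[0,0,0.0005],[0,0,0]],[[0,0,0.001],[0,0,0]],[[0,0,0.001],[0,0,0]],[[0,0,0.001],[0,0,0]],[[0,0,0.001],[0,0,0]],[[0,0,0.001],[0,0,0]],[[0,0,0.001],[0,0,0]],[[0,0,0.001],[0,0,0]],[[0,0,0.001],[0,0,0]],[[0,0,0.001],[0,0,0]]]' | grep -E 'force|tcp'
```

```text
tcp_pos: [0.5583, -0.0808, 0.2151]
wrist_force: [3.4, -0.6, 5.1]
```

Lowering the command by 3 mm moved the tool only 0.6 mm and reversed the force, so the catch holds. I'll neutralise the load, then open.

```bash
python3 -m jog '[[[0,0,-0.0005],[0,0,0]],[[0,0,-0.0008],[0,0,0]],[[0,0,-0.0008],[0,0,0]],[[0,0,-0.0008],[0,0,0]],[[0,0,-0.0008],[0,0,0]],[[0,0,-0.0008],[0,0,0]],[[0,0,-0.0008],[0,0,0]],[[0,0,-0.0008],[0,0,0]],[[0,0,-0.0008],[0,0,0]],[[0,0,-0.0008],[0,0,0]]]' | grep -E 'force|tcp'
python3 -m jog '[[[0,0,0],[0,0,0]],[[0,0,0],[0,0,0]],[[0,0,0],[0,0,0]],[[0,0,0],[0,0,0]],[[0,0,0],[0,0,0]],[[0,0,0],[0,0,0]],[[0,0,0],[0,0,0]],[[0,0,0],[0,0,0]],[[0,0,0],[0,0,0]],[[0,0,0],[0,0,0]]]' 0.06; python3 - <<'E'
from station import r
import cv2
p,d=r.capture("side");cv2.imwrite("pics/s3.png",cv2.resize(p[140:290,200:360],None,fx=4,fy=4,interpolation=cv2.INTER_CUBIC))
E
```

```text
tcp_pos: [0.5583, -0.0808, 0.2152]
wrist_force: [5.3, -1.1, 3.9]
time_s: 18.98
tcp_pos: [0.5577, -0.0808, 0.2149]
ee_rot: [[-0.997, 0.072, -0.0], [0.072, 0.997, 0.0], [0.0, 0.0, -1.0]]
wrist_force: [0.5, -0.5, -0.1]
gripper_width: 0.686
```

View pics/s3.png

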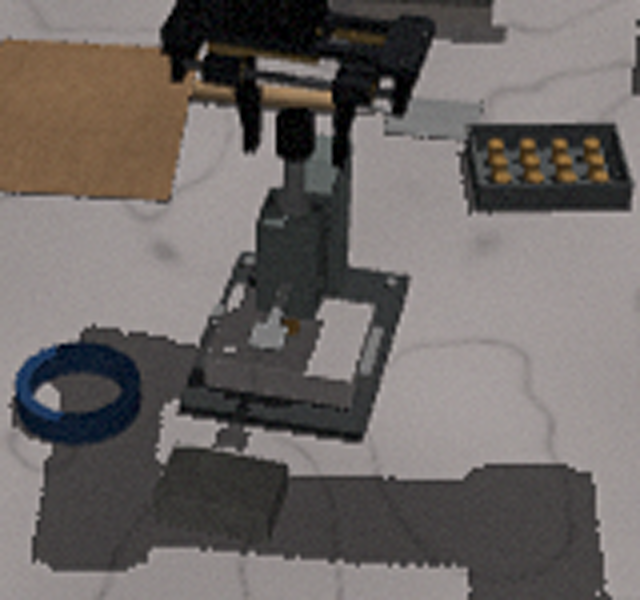

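Cocked: the knob at (295,133) stays up with the fingers off. I'll raise the arm, move over the pad and give the tool a half turn so the wrist camera stays away from the knob.

```bash
python3 -m jog '[[[0,0,-0.025],[0,0,0]],[[0,0,-0.05],[0,0,0]],[[0,0,-0.075],[0,0,0]],[[0,0.015,-0.09],[0,0,1.2]],[[0,0.03,-0.09],[0,0,2.4]],[[0,0.045,-0.09],[0,0,3.6]],[[0,0.06,-0.09],[0,0,4.8]],[[0,0.075,-0.09],[0,0,6]],[[-0.0014,0.0848,-0.09],[0,0,7.2]],[[-0.0014,0.0848,-0.09],[0,0,8.4]]]' | grep -E 'force|tcp'
python3 -m jog '[[[0,0,0],[0,0,1.4]],[[0,0,0],[0,0,2.8]],[[0,0,0],[0,0,4.2]],[[0,0,0],[0,0,5.6]],[[0,0,0],[0,0,7]],[[0,0,0],[0,0,8.4]],[[0,0,0],[0,0,9.8]],[[0,0,0],[0,0,11.2]],[[0,0,0],[0,0,12.6]],[[0,0,0],[0,0,13.8]]]' 0
python3 -m jog '[[[0,0,0],[0,0,1.4]],[[0,0,0],[0,0,2.8]],[[0,0,0],[0,0,4.2]],[[0,0,0],[0,0,5.6]],[[0,0,0],[0,0,7]],[[0,0,0],[0,0,8.4]],[[0,0,0],[0,0,9.8]],[[0,0,0],[0,0,11.2]],[[0,0,0],[0,0,12.6]],[[0,0,0],[0,0,13.8]]]' 0
python3 - <<'E'
from station import r
import numpy as np,cv2
s=r.sense();R=np.array(s["ee_rot"]);p=np.array(s["tcp_pos"])
print(R.T@(np.array([.5655,.0035,.12])-p),np.round(s["joints"],1))
pic,d=r.capture("side");cv2.imwrite("pics/s4.png",cv2.resize(pic[100:300,180:400],None,fx=3,fy=3))
E
```

```text
tcp_pos: [0.5656, 0.0054, 0.3048]
wrist_force: [-0.3, -0.5, -0.0]
time_s: 20.7
tcp_pos: [0.5653, 0.0038, 0.3048]
ee_rot: [[0.43, 0.903, -0.0], [0.903, -0.43, 0.0], [0.0, -0.0, -1.0]]
wrist_force: [-0.6, -0.0, 0.6]
gripper_width: 0.039
time_s: 21.53
tcp_pos: [0.5714, -0.056, 0.2968]
ee_rot: [[0.989, 0.149, -0.005], [0.149, -0.984, 0.102], [0.011, -0.101, -0.995]]
wrist_force: [0.5, -0.6, 0.1]
gripper_width: 0.004
[ 0.00116689 -0.04156418  0.18200603] [   7.3   15.2    3.2   -6.   -77.6 -177.4]
```

View pics/s4.png

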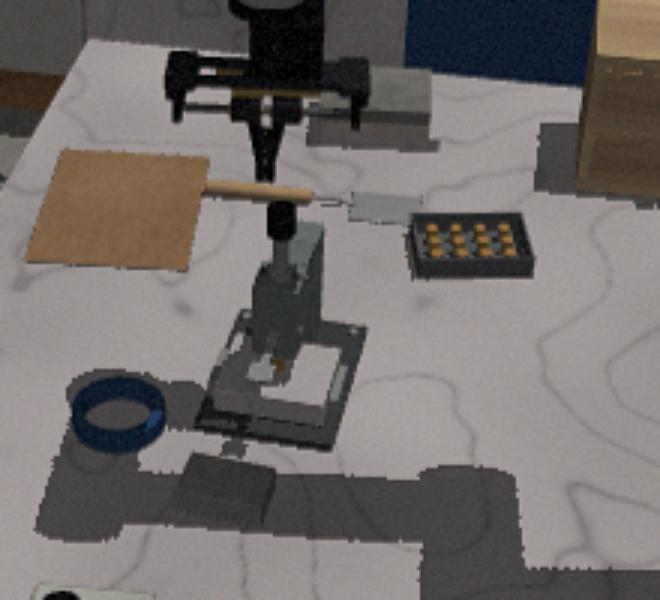

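J6 ran to its lower limit, so the tool was dragged to one side at height, touching nothing. I'll correct to a yaw that stays in range.

```bash
cat > h.py <<'E'
from station import r
import numpy as np
from scipy.spatial.transform import Rotation as Ro
def go(x,yaw):
    s=r.sense();R=np.array(s["ee_rot"]);p=np.array(s["tcp_pos"]);a=np.radians(yaw)
    D=np.array([[np.cos(a),np.sin(a),0],[np.sin(a),-np.cos(a),0],[0,0,-1]])
    print("shift",(R.T@(np.array(x)-p)).round(4),"turn",(np.degrees(Ro.from_matrix(R.T@D).as_rotvec())/5).round(3),"J",np.round(s["joints"],1),"F",np.round(s["wrist_force"],2))
E
python3 -c "
from h import *
go([.5655,.0035,.30],15)"
```

```text
shift [ 0.0037 -0.0614  0.0027] turn [-1.16  -0.176 -1.318] J [   7.1   15.2    3.1   -6.   -77.6 -177.4] F [ 0.51 -0.59  0.83]
```

```bash
python3 -m jog '[[[0,-0.005,0],[-0.1,0,-0.1]],[[0,-0.01,0],[-0.2,0,-0.2]],[[0.001,-0.015,0],[-0.3,-0.05,-0.35]],[[0.001,-0.02,0],[-0.4,-0.05,-0.5]],[[0.001,-0.025,0],[-0.5,-0.08,-0.6]],[[0.002,-0.03,0],[-0.6,-0.1,-0.7]],[[0.002,-0.03,0],[-0.6,-0.1,-0.7]],[[0.002,-0.03,0],[-0.6,-0.1,-0.7]],[[0.002,-0.03,0],[-0.6,-0.1,-0.7]],[[0.002,-0.03,0],[-0.6,-0.1,-0.7]]]'; python3 -c "
from h import *
go([.5655,.0035,.30],15)"
```

```text
time_s: 22.42
tcp_pos: [0.57, -0.0332, 0.2994]
ee_rot: [[0.975, 0.224, -0.005], [0.224, -0.973, 0.056], [0.007, -0.056, -0.998]]
wrist_force: [0.2, 0.4, 0.1]
gripper_width: 0.001
shift [ 0.0039 -0.0367  0.0015] turn [-0.642 -0.095 -0.41 ] J [  11.1   14.5    1.8   -3.3  -77.  -177.4] F [0.16 0.42 0.1 ]
```

```bash
python3 -m jog '[[[0,-0.005,0],[-0.1,0,-0.3]],[[0,-0.01,0],[-0.2,0,-0.6]],[[0.001,-0.015,0],[-0.3,-0.05,-0.9]],[[0.002,-0.02,0],[-0.4,-0.05,-1.2]],[[0.003,-0.025,0],[-0.5,-0.08,-1.5]],[[0.004,-0.03,0.001],[-0.6,-0.1,-1.6]],[[0.004,-0.036,0.0015],[-0.64,-0.1,-1.6]],[[0.004,-0.0367,0.0015],[-0.64,-0.1,-1.6]],[[0.004,-0.0367,0.0015],[-0.64,-0.1,-1.6]],[[0.004,-0.0367,0.0015],[-0.64,-0.1,-1.6]]]'; python3 -c "
from h import *
go([.5655,.0035,.30],15)"
```

```text
time_s: 23.25
tcp_pos: [0.5656, 0.0036, 0.3001]
ee_rot: [[0.934, 0.358, 0.003], [0.358, -0.934, 0.0], [0.003, 0.001, -1.0]]
wrist_force: [0.0, 0.4, 0.0]
gripper_width: 0.005
shift [-0.0002  0.0001  0.0001] turn [ 0.004 -0.029  1.193] J [  16.8   13.6   -0.6    0.   -75.7 -175.8] F [0.05 0.41 0.  ]
```

```bash
python3 -m jog '[[[0.002,-0.004,0.02],[0,0,0]],[[0.002,-0.004,0.05],[0,0,0]],[[0.002,-0.004,0.08],[0,0,0]],[[0.002,-0.004,0.11],[0,0,0]],[[0.002,-0.004,0.135],[0,0,0]],[[0.002,-0.004,0.15],[0,0,0]],[[0.002,-0.004,0.16],[0,0,0]],[[0.002,-0.004,0.167],[0,0,0]],[[0.002,-0.004,0.17],[0,0,0]],[[0.002,-0.004,0.17],[0,0,0]]]' 0; python3 - <<'E'
from station import r
import cv2
from h import *
go([.5655,.0075,.12],21)
for n,(x0,y0,x1,y1) in {"scene":(200,150,360,270),"side":(200,120,340,260)}.items():
    p,d=r.capture(n);cv2.imwrite(f"pics/{n}5.png",cv2.resize(p[y0:y1,x0:x1],None,fx=4,fy=4,interpolation=cv2.INTER_CUBIC))
E
```

```text
time_s: 24.08
tcp_pos: [0.5668, 0.008, 0.1301]
ee_rot: [[0.934, 0.358, 0.003], [0.358, -0.934, 0.0], [0.003, 0.001, -1.0]]
wrist_force: [0.7, -0.5, -0.5]
gripper_width: 0.009
shift [-0.0014  0.      0.0101] turn [ 0.007 -0.031 -0.01 ] J [  17.2   21.2  -15.4    0.   -53.3 -176.3] F [ 0.67 -0.46 -0.49]
```

View pics/scene5.png

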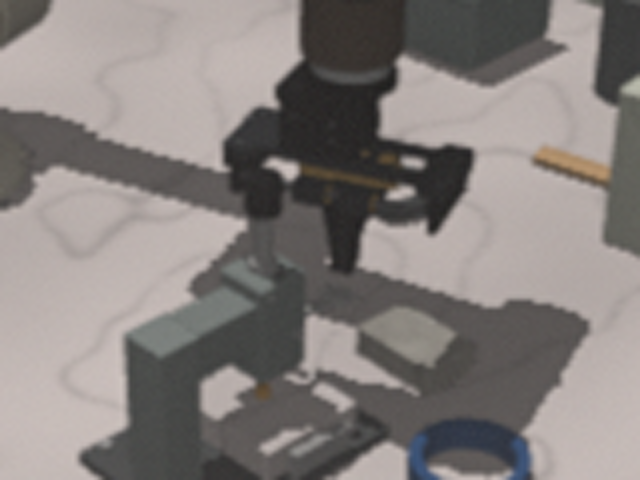

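View pics/side5.png

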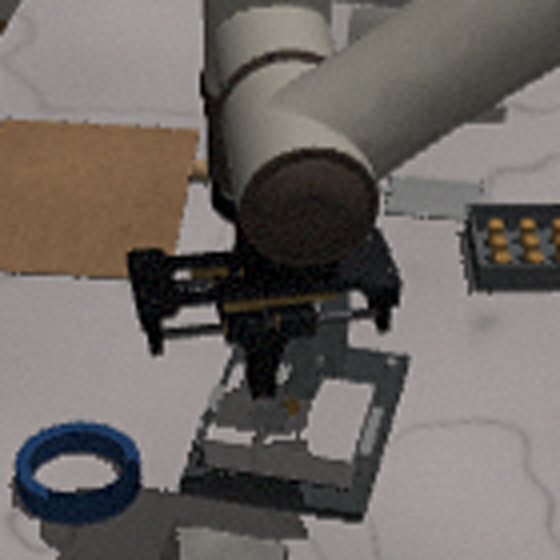

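```bash
python3 -m jog '[[[0,0,0.004],[0,0,0]],[[0,0,0.008],[0,0,0]],[[0,0,0.011],[0,0,0]],[[0,0,0.013],[0,0,0]],[[0,0,0.015],[0,0,0]],[[0,0,0.017],[0,0,0]],[[0,0,0.018],[0,0,0]],[[0,0,0.019],[0,0,0]],[[0,0,0.02],[0,0,0]],[[0,0,0.02],[0,0,0]]]' |grep -E 'tcp|force'
python3 -m jog '[[[0,0,0.001],[0,0,0]],[[0,0,0.002],[0,0,0]],[[0,0,0.003],[0,0,0]],[[0,0,0.004],[0,0,0]],[[0,0,0.005],[0,0,0]],[[0,0,0.006],[0,0,0]],[[0,0,0.007],[0,0,0]],[[0,0,0.007],[0,0,0]],[[0,0,0.007],[0,0,0]],[[0,0,0.007],[0,0,0]]]' |grep -E 'tcp|force'
python3 - <<'E'
from station import r
import cv2
p,d=r.capture("scene");cv2.imwrite("pics/scene6.png",cv2.resize(p[150:270,200:360],None,fx=4,fy=4,interpolation=cv2.INTER_CUBIC))
E
```

```text
tcp_pos: [0.5664, 0.0081, 0.1099]
wrist_force: [-0.8, 0.8, -0.3]
tcp_pos: [0.5667, 0.0082, 0.1031]
wrist_force: [-0.5, 0.7, 0.8]
```

View pics/scene6.png

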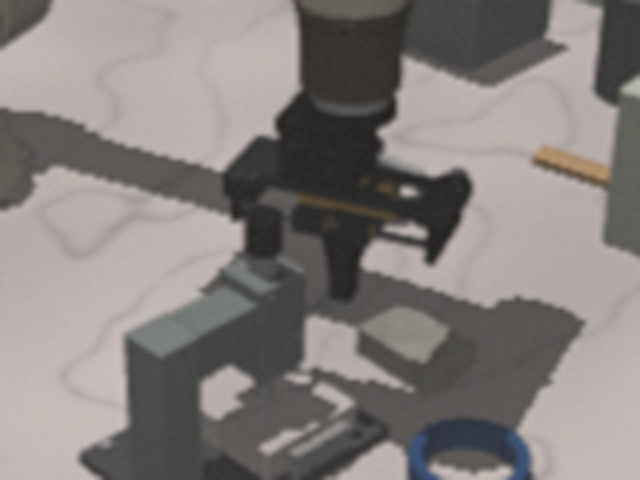

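Fired: the knob has dropped to (263,232) and the anchor no longer shows proud. I'll retreat and check.

```bash
python3 -m jog '[[[0,0,-0.01],[0,0,0]],[[0,0,-0.03],[0,0,0]],[[0,0,-0.06],[0,0,0]],[[0,0,-0.09],[0,0,0]],[[0,0,-0.12],[0,0,0]],[[0,-0.03,-0.15],[0,0,0]],[[0,-0.06,-0.18],[0,0,0]],[[0,-0.09,-0.2],[0,0,0]],[[0,-0.1,-0.2],[0,0,0]],[[0,-0.1,-0.2],[0,0,0]]]'
python3 - <<'E'
from station import r
import cv2,numpy as np
for n,(x0,y0,x1,y1) in {"scene":(200,150,360,300),"side":(200,120,340,260)}.items():
    p,d=r.capture(n);cv2.imwrite(f"pics/{n}7.png",cv2.resize(p[y0:y1,x0:x1],None,fx=4,fy=4,interpolation=cv2.INTER_CUBIC))
    c=r.calibration(n);R=np.array(c["R"]);t=np.array(c["t"])
    v,u=np.mgrid[:420,:560]
    P=(np.stack([(u-c["cx"])/c["fx"]*d,(v-c["cy"])/c["fy"]*d,d],-1)-t)@R
    m=(np.hypot(P[...,0]-.558,P[...,1]+.081)<.02)&(P[...,2]>.17)&(P[...,2]<.26)&(d>0)
    print(n,m.sum(),np.percentile(P[m][:,2],[5,50,90,97]).round(4))
E
```

```text
time_s: 26.73
tcp_pos: [0.545, 0.0646, 0.3022]
ee_rot: [[0.912, 0.41, -0.01], [0.41, -0.911, 0.043], [0.009, -0.043, -0.999]]
wrist_force: [-0.4, -0.3, 0.8]
gripper_width: 0.009
scene 128 [0.1724 0.2005 0.2122 0.213 ]
side 94 [0.1719 0.1955 0.2138 0.2153]
```

View pics/scene7.png

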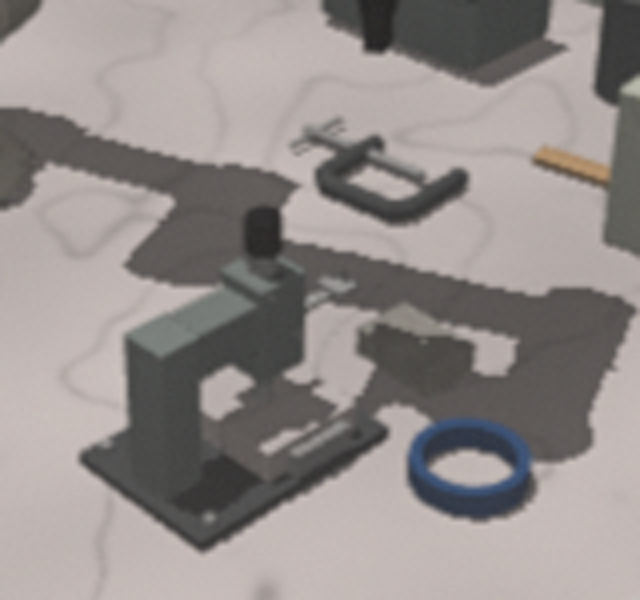

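Knob top is now about 0.2135–0.215, against 0.222 at the start: roughly 8 mm lower. The anchor is down, the lever is back at rest, and the bystanders are in place.

```bash
python3 -c "
from station import r
s=r.sense();print(max(abs(x) for x in s['joint_velocities']),s['joints'][5]);print(r.finish_job())"
```

```text
1.1601940285465615 -177.40379495374407
the job is handed in; nothing more can be done
None
```

The anchor looks driven flush and the job is handed in, at about 26.8 s of the 61 s allowed; `finish_job` reports no verdict.

- **Cocking:** I pinched the knob and drew it up by feel. The pull peaked at about 19 N near a draw of 20 mm, then fell back. I stopped at about 27 mm. Lowering the command by 3 mm then moved the tool only 0.6 mm and reversed the force, so the catch was holding. With the fingers open, the knob stayed up.
- **Firing:** I pressed the trip pad with the closed fingers and the striker fired within about 12 mm of travel.
- **Last checks:**
  - The knob top measures 0.213 m (scene camera) to 0.215 m (side camera), against 0.222 m at the start. That is 7 to 9 mm lower; 8 mm is flush.
  - In the scene picture the anchor no longer stands proud and the lever is back at rest. The clamp, offcut, tape and shim look in place; I did not view the tin, knife or tray again.
  - The arm is clear at 0.30 m with almost no wrist force.

**What went wrong:** the half turn I made to keep the wrist camera away from the knob ran J6 to -177.4°, just inside its -177.46° limit. The tool was dragged about 60 mm sideways at a height of 0.30 m and tilted, touching nothing, and I corrected it. J6 was back at that angle at hand-in, with the tool slightly tilted. The largest joint speed was still about 1.2°/s then.

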